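# Fit the retaining ring over the trolley wheel's axle stub and hold it open at the groove

## Task

The spring retaining ring for the trolley wheel already hangs on the tips of the upright spreading pliers in their stand. Take the pliers by the handles, squeeze them just enough to open the ring (never overstretch it), lift them out, and slide the open ring gently down over the axle stub, without jamming it on the axle, until it is level with the dark groove. Finish there, still holding the pliers squeezed, with the ring held open around the groove and nothing but the gripper carrying the pliers; leave the other things on the bench where they are.

Things in the scene. Friction and masses are not known exactly. Their poses are not given: they have to be found in the camera images.
- pliers: Ring-spreading pliers, upright (z up), tips and brass-coloured ring at the bottom; 0.20 to 0.27 kg. Origin: hole centre of the open ring (44 mm outside, 3 mm thick), at mid thickness: the point to bring to the groove. Their vertical axis passes at x = +22 mm; ring gap at +x. Steel cross guard, 24 (x) by 96 mm (y), at z = 46 to 52 mm; tip arms reach down to z = -3 mm. The ring stays on the tips.
- handle_grip (a point): Midway between the two teal handles, on the pliers' axis, 105 mm above the ring. Same axes as the pliers. Handles: flat upright plates 20 mm wide (x), 12 mm thick (y), from 37 mm below to 29 mm above this point; flat outer faces look to +y and -y, 62 mm apart when released. Pinch these two faces. The handles slide straight along y, coupled so that both move equally, and do not tilt.
- jaw_left (a joint): How far each handle is squeezed in, m; faces are 62 mm minus twice this apart. 0: released, ring an oval 26 mm wide, too small for the axle. 0.0093 (faces 43 mm apart): hole round, 36 mm, clears the axle by 3 mm. 0.0065 to 0.012 counts as open; above 0.0125 (37 mm) overstretched, ruined; stop at 0.016. A spring: 2 N per handle at 0, then 2 N per mm of this value (21 N at 0.0095).
- stand: Fixed stand; same yaw as the pliers within 0.03 rad. Origin: underside centre of its 80 x 120 x 8 mm grey base plate. Two aluminium posts at y = +-42 mm (12 mm in y, 24 mm in x) carry the cross guard at z = 66 mm between lips at x = +-14 mm that rise to 70 mm; lift the pliers straight up. The pliers' origin stands at x = -22, y = 0, z = 20 mm of the stand.
- axle: Fixed trolley wheel lying flat on a 110 x 110 mm dark base plate, a bright round axle stub of 30 mm diameter standing in its middle. Origin: underside centre of the plate, on the axis; z up. Wheel 100 mm diameter, top at z = 43 mm; washer of 48 mm diameter, top at z = 49 mm; dark groove from z = 50 to 58 mm; chamfer from z = 74 mm to the end at 78 mm. Pliers may come at any yaw.
- groove (a point): Centre of the 8 mm wide dark groove on the axle's axis, 54 mm above the bench: where the centre of the ring belongs.
- axle_top (a point): Centre of the axle stub's top end (22 mm diameter there), 78 mm above the bench.
- screwdriver: Bystander: screwdriver with orange handle, 190 mm long, lying on the bench between the stand and the axle, up to 30 mm high. Leave alone.
- spare_wheel: Bystander: loose spare wheel, 100 mm diameter, 38 mm high, lying flat; origin under its centre. Leave alone.
- grease_tin: Bystander: tin, 70 mm diameter, 75 mm high, upright; origin under its centre. Leave alone.
- carton: Bystander: cardboard carton 140 x 110 x 80 mm; origin under its centre. Leave alone.
- transformer: Bystander: small black transformer block 90 x 104 x 87 mm; origin under its centre. Leave alone.
- spare_washer: Bystander: loose steel washer, 48 mm diameter, 5 mm thick, lying flat. Leave alone.
Mind the look-alikes: they are no part of the job. Leave any purple look-alike of the axle alone.

How it is judged:
By the outcome, as a careful person would: the job done as asked, in the order asked, and still so for the second after the job is handed in, while the arm keeps its last pose, push and grip.
It also fails if it takes over 46 s, if anything falls off the work surface, if the arm or the gripper's body presses on something with over 40 N, if the wrist force passes 120 N, or if a joint passes its speed limit or range.

## Robot

A 6-joint arm with a two-finger parallel gripper is mounted at the origin on the work surface. World frame = base frame: x ahead of the robot, y to its left, z up, the work surface at z = 0. Lengths are in mm, angles in rad, forces in N, time in s.
With the tool pointing down it reaches from about 350 to 875 mm from the base axis. Payload 4.2 kg.
Tool frame: the origin (TCP) lies midway between the tips of the shut fingers; the grasp point (between the pads) lies 19 mm behind it (arm.grip_point_offset is the distance from the TCP to the grasp point, in mm); z points along the fingers, x is the direction in which the jaws open and shut, and the axes are right-handed (so a half turn about z gives the same grasp; the last joint's range is limited). The gripper opens to 85 mm and grips with 20 to 120 N. Pads are 22 mm wide; open, the fingers measure 114 mm over their backs; the gripper's body (76 mm by 85 mm) begins 54 mm behind the grasp point. The pads swing forward as they close: fully open they stand 13 mm farther back than shut.
Start: joints at [-1.086, 0.385, 0.008, 0, -1.194, -0.259], TCP at [139.946, -609.109, 231.312] pointing down, gripper open.
Joint ranges: [-3.14, 3.14], [-1.21, 2.06], [-1.07, 1.41], [-3.16, 2.05], [-2.99, -0.16], [-3.1, 3.1]. Speed limits (rad/s): [2.79, 2.79, 3.14, 3.14, 3.14, 3.14].

## Interface

Orientations are given as a unit quaternion [x, y, z, w].
In Python, from bench import arm gives the robot as it stands.
- The arm moves only by the tool move_arm, never from a script. Its argument "targets" is a list of rows, each a list of 7 numbers: the shift along the tool's x, y, z in cm, then the turn, a rotation vector about the tool's x, y, z in degrees, then the closure in counts, from 0 (fully open) to 255 (shut). In form: [[x, y, z, wx, wy, wz, grip], ...]. A call has 1 to 20 rows; each row is the pose to reach, as a shift and turn from the pose commanded when the call began, along the tool's axes at that moment; what a row does not reach only later rows make up. A row lasts 1/8 s, in which the tool goes at most 62.5 mm and 10.7 degrees, less where a joint would pass 70% of its speed; a pose out of reach is approached as far as the arm can. A call with a gripper value outside its range is refused whole. The fingers move at their own pace and stop on an object; the grip force is fixed at half the most. Time passes only in rows, so rows that repeat a pose let the fingers close. It gives the time, the measured TCP pose, the force and the opening at its end, in the units of the state.
- arm.read_state(): the state, without advancing time (a new reading comes with each control period).
- arm.get_image(name): name is "side" or "top" or "wrist"; returns (picture, depth): 400x640x3 uint8, blue, green, red; 400x640 float32, mm along the optical axis (not along the pixel's ray), 0 where there is no reading.
- arm.camera_params(name): a dict with "mtx" (3x3 intrinsics, pixels), "world_to_cam" (4x4, takes a point from world to camera coordinates); the wrist camera has in their place "mount" (4x4, takes a point from camera to tool coordinates, whose origin is the TCP and whose axes are the tool frame's). Camera axes: x right, y down, z forward; pixel columns grow to the right and rows downward; lengths in mm; the calibration is good to about 2 mm. A picture is of the moment at which its call begins: read the wrist's pose just before it. camera_params takes no time and is no camera call.
- arm.job_done(): hands the job in, once; it reports no verdict.
Trained networks look in the newest picture that a camera, given by its name, has taken for a name from the list of things; names that differ only in an ending like _2 or _b are one class to them, and where a whole thing is asked for, a point or a joint stands for the part that bears it (a point fixed in the world has none). Each returns a list of dicts, best first, with "score" (0 to 1); they miss things now and then, are a little off and sometimes report something else, mostly with a low value. They report only what shows in the picture. A call takes as long as a camera call. They do not tell look-alikes from the thing itself.
- arm.search_frame(thing, camera): "bbox" ([left, top, right, bottom] in pixels, round what is visible of it).
- arm.tip_of(thing, camera): "uv" ([column, row] in pixels: a listed point, or the origin of a listed thing).
The state is a dict: "clock": time; "joints": joint angles; "joint_vel": joint speeds; "joint_efforts": joint torques, N m; "position": TCP position; "ee_rot": TCP orientation; "contact_force": force on the tool from outside, world axes, zero at the start; "wrist_torque": the same for the moment, N m; "gripper_width": finger opening in mm.
Only numpy, scipy, OpenCV 4.12 (cv2) and the standard library are available. Lean on these libraries where they do the work, as an engineer would, in place of code of your own. Each camera call takes 0.05 s, during which the arm holds its last target.

## Working session

There is one attempt and no reset: what is moved stays moved. The work goes in short steps, Python scripts to look and compute and a tool call to move; the robot and the scene stay as the last step left them, time stands still between calls to the robot, and variables do not carry over. Pictures are saved under pics/ and viewed, and the job is handed in when it is done.

Besides the shell and the picture viewer there is one more tool, called after "Request:" as name([rows], argument=value, ...), one row to a line, values as JSON. move_arm: Moves the arm, as the interface text tells. Its arguments: {"type":"object","properties":{"targets":{"type":"array","items":{"type":"array","items":{"type":"number"}}}},"required":["targets"]}

```bash
ls; mkdir -p pics; cat > h.py <<'E'
import numpy as np, cv2
from bench import arm
from scipy.spatial.transform import Rotation as R
def cam(name):
    s=arm.read_state(); img,d=arm.get_image(name); p=arm.camera_params(name)
    K=np.array(p["mtx"])
    if "mount" in p:
        T=np.eye(4);T[:3,:3]=R.from_quat(s["ee_rot"]).as_matrix();T[:3,3]=s["position"]
        c2w=T@np.array(p["mount"])
    else: c2w=np.linalg.inv(np.array(p["world_to_cam"]))
    return img,d,K,c2w
def px2w(uv,depth,K,c2w):
    r=np.linalg.inv(K)@np.array([uv[0],uv[1],1.0])
    return (c2w@np.append(r*depth,1))[:3]
def px2plane(uv,z,K,c2w):
    r=c2w[:3,:3]@(np.linalg.inv(K)@np.array([uv[0],uv[1],1.0])); o=c2w[:3,3]
    return o+r*(z-o[2])/r[2]
def cloud(d,K,c2w):
    v,u=np.mgrid[:d.shape[0],:d.shape[1]]
    P=np.stack([u*d,v*d,d],-1).reshape(-1,3)@np.linalg.inv(K).T
    return (P@c2w[:3,:3].T+c2w[:3,3]).reshape(*d.shape,3)
E
python3 - <<'E'
from h import *
for n in ["top","side","wrist"]:
    img,d,K,c=cam(n); cv2.imwrite(f"pics/{n}0.png",img); np.savez(f"{n}0.npz",img=img,d=d,K=K,c=c)
    for t in ["pliers","axle","stand"]:
        print(n,t,[(r["score"],r["bbox"]) for r in arm.search_frame(t,n)][:4])
    for t in ["handle_grip","axle_top"]:
        print(n,t,[(r["score"],r["uv"]) for r in arm.tip_of(t,n)][:4])
print(arm.read_state())
E
```

```text
pics
top pliers [(0.54, [370.1, 177.5, 401.9, 195.3])]
top axle [(0.93, [209.4, 241.1, 252.9, 282.9])]
top stand [(0.9, [365.5, 171.8, 403.3, 209.8]), (0.38, [253.4, 121.9, 278.2, 154.0])]
top handle_grip [(0.53, [388.3, 185.6])]
top axle_top [(0.66, [223.7, 261.5]), (0.62, [233.2, 201.1]), (0.48, [242.9, 205.0])]
side pliers [(0.91, [293.3, 117.7, 315.4, 159.1]), (0.38, [221.0, 166.8, 257.1, 197.4])]
side axle [(0.89, [373.4, 294.0, 435.0, 349.3]), (0.67, [284.2, 282.2, 346.2, 334.9]), (0.4, [205.8, 247.8, 240.0, 289.6])]
side stand [(0.93, [284.8, 137.4, 328.2, 179.6])]
side handle_grip [(0.79, [303.1, 133.0]), (0.19, [257.3, 391.8]), (0.18, [318.8, 308.0])]
side axle_top [(0.87, [317.2, 291.5]), (0.66, [406.4, 304.3])]
wrist pliers []
wrist axle []
wrist stand []
wrist handle_grip []
wrist axle_top []
{'clock': 0.9, 'joints': array([-1.08638887e+00,  3.84619998e-01,  7.89320529e-03,  4.22909837e-05,
       -1.19402690e+00, -2.58591110e-01]), 'joint_vel': array([-0.00122156, -0.00096741,  0.00207833, -0.00060602, -0.00048808,
       -0.00037223]), 'joint_efforts': array([ 5.48998287e-05, -3.92076087e+01,  1.88622272e+01,  4.19065297e+00,
       -1.87506448e-04,  1.99140459e-06]), 'position': array([ 139.93626767, -609.1006204 ,  231.36403266]), 'ee_rot': array([ 6.22929684e-01,  7.82277833e-01, -2.65749617e-05,  1.16079089e-05]), 'contact_force': array([-0.478381  , -0.08869   , -0.50934727]), 'wrist_torque': array([ 0.03597123, -0.00430709,  0.02003663]), 'gripper_width': 85.3393016050709}
```

View pics/top0.png

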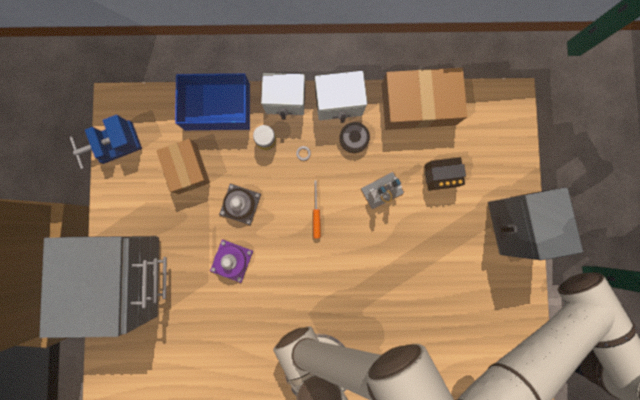

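View pics/side0.png

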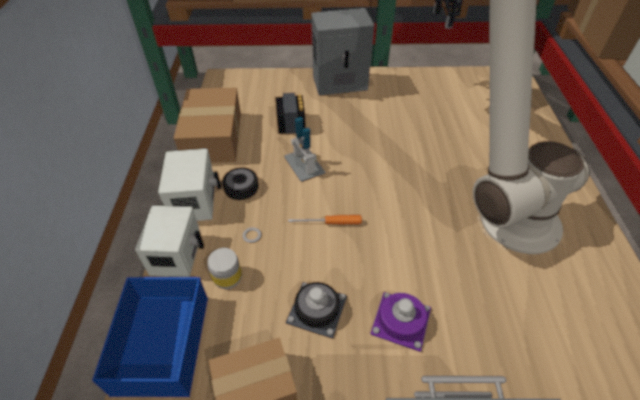

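View pics/wrist0.png

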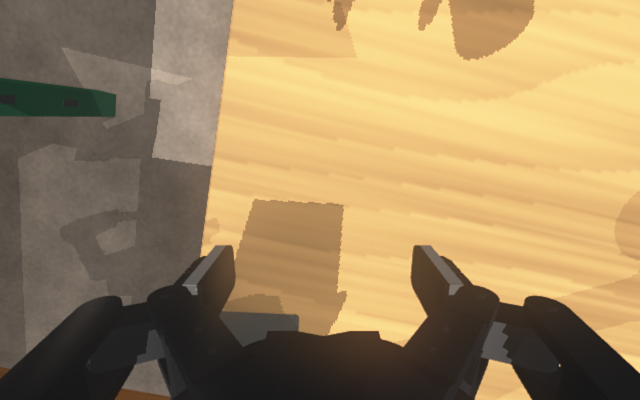

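Candidates: the pliers and stand are only at top (383,190), side (305,140). Axle-like things are the dark-based axle at top (239,204), side (317,300); the purple look-alike at top (231,261), side (404,318); and the loose spare wheel at top (354,137), side (240,183). I choose the dark one. Next I measure and check it in a crop.

```bash
python3 - <<'E'
from h import *
for n,boxes in [("top",{"pl":(355,160,415,220),"ax":(212,175,266,230)}),("side",{"pl":(270,80,340,190),"ax":(280,270,355,340)})]:
    z=np.load(n+"0.npz"); P=cloud(z["d"],z["K"],z["c"])
    print(n,"cam",z["c"][:3,3].round())
    tiles=[]
    for k,(a,b,c,d) in boxes.items():
        Q=P[b:d,a:c].reshape(-1,3); ok=z["d"][b:d,a:c].reshape(-1)>0; Q=Q[ok]
        I=z["img"][b:d,a:c].reshape(-1,3)[ok].astype(int)
        print(k,len(Q))
        if k=="ax":
            for lo,hi in [(4,20),(38,46),(70,85),(60,85)]:
                m=(Q[:,2]>lo)&(Q[:,2]<hi); 
                if m.any(): print(lo,hi,m.sum(),Q[m].mean(0).round(1),(Q[m].max(0)/2+Q[m].min(0)/2).round(1),Q[m].min(0).round(),Q[m].max(0).round())
        else:
            for lo,hi in [(4,14),(50,80),(60,75),(100,130),(130,170)]:
                m=(Q[:,2]>lo)&(Q[:,2]<hi)
                if m.any(): print(lo,hi,m.sum(),Q[m].mean(0).round(1),Q[m].min(0).round(),Q[m].max(0).round())
            teal=(I[:,0]>I[:,2]*1.5+10)&(Q[:,2]>40)
            print("teal",teal.sum(),Q[teal].mean(0).round(1) if teal.any() else None)
            if teal.any(): print(Q[teal].round(0)[:60].tolist())
        tiles.append(cv2.resize(z["img"][b:d,a:c],(400,int(400*(d-b)/(c-a))),interpolation=cv2.INTER_CUBIC)[:550])
    h=max(t.shape[0] for t in tiles)
    tiles=[cv2.copyMakeBorder(t,0,h-t.shape[0],0,0,0) for t in tiles]
    cv2.imwrite(f"pics/{n}crop.png",np.hstack(tiles))
E
```

```text
top cam [ 440.    5. 1307.]
pl 3587
4 14 620 [ 570.3 -211.5    7.2] [ 474. -318.    4.] [ 670. -125.   14.]
50 80 122 [ 564.1 -204.4   69.2] [ 533. -265.   53.] [ 608. -165.   78.]
60 75 113 [ 564.7 -205.6   69.7] [ 536. -265.   60.] [ 608. -165.   75.]
100 130 25 [ 569.5 -212.3  114.9] [ 550. -237.  101.] [ 588. -184.  127.]
130 170 75 [ 569.5 -214.6  148.4] [ 548. -245.  131.] [ 591. -185.  158.]
teal 1 [ 561.  -190.8  155. ]
[[561.0, -191.0, 155.0]]
ax 2961
4 20 405 [529.4 246.2   7.9] [537.5 257.6  11.7] [448. 170.   4.] [627. 345.  19.]
38 46 487 [530.6 252.4  42.4] [531.1 252.6  42. ] [483. 204.  38.] [579. 301.  46.]
70 85 73 [531.3 253.3  76.8] [531.4 253.7  77.2] [519. 239.  71.] [544. 268.  84.]
60 85 80 [530.9 253.   75.8] [530.7 254.1  72.3] [517. 239.  61.] [545. 269.  84.]
side cam [522. 721. 894.]
pl 7673
4 14 977 [ 568.2 -301.9    7.4] [ 455. -658.    4.] [ 696. -115.   14.]
50 80 726 [ 592.6 -350.1   69. ] [ 457. -579.   50.] [ 669. -167.   80.]
60 75 358 [ 590.7 -305.2   69.8] [ 467. -569.   60.] [ 669. -167.   75.]
100 130 124 [ 570.9 -212.5  115.2] [ 549. -242.  1
[... 1207 characters left out ...]
87.0, -233.0, 144.0], [585.0, -232.0, 144.0], [582.0, -236.0, 141.0], [579.0, -236.0, 141.0], [576.0, -234.0, 142.0], [574.0, -238.0, 140.0], [587.0, -229.0, 143.0], [585.0, -235.0, 139.0], [582.0, -234.0, 139.0], [579.0, -237.0, 137.0], [577.0, -236.0, 138.0], [574.0, -235.0, 138.0], [587.0, -230.0, 139.0], [585.0, -230.0, 139.0], [582.0, -231.0, 138.0]]
ax 5224
4 20 802 [529.5 273.3   9.1] [530.2 236.9  11.9] [445. 150.   4.] [615. 323.  20.]
38 46 986 [531.6 258.8  43.5] [531.5 253.2  42. ] [483. 203.  38.] [580. 303.  46.]
70 85 152 [531.7 254.8  77.5] [532.2 253.1  76.7] [518. 238.  70.] [546. 268.  83.]
60 85 184 [531.8 256.3  75.4] [532.3 253.1  72.1] [518. 238.  61.] [546. 268.  83.]
```

View pics/topcrop.png

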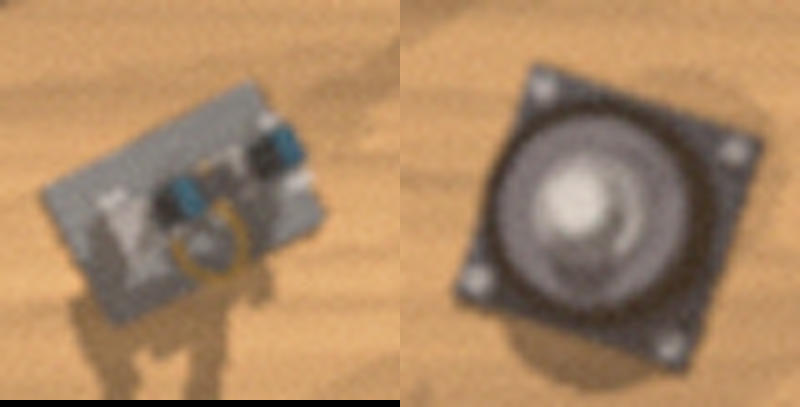

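View pics/sidecrop.png

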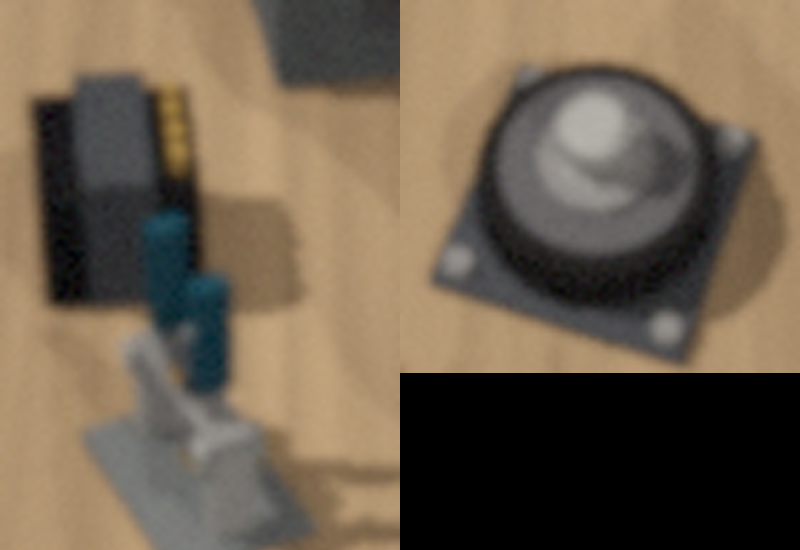

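The pliers crop shows the brass ring on the robot side of the handles. The axle crop shows black tyre, dark plate and bright stub, so it is the right one. Now I fit the poses.

```bash
cat >> h.py <<'E'
def shift(target,targetR=None):
    s=arm.read_state(); Rt=R.from_quat(s["ee_rot"])
    return (Rt.inv().apply(np.array(target)-s["position"])/10).round(3)
E
python3 - <<'E'
from h import *
from scipy.cluster.vq import kmeans2
print(arm.grip_point_offset, arm.camera_params("wrist"))
for n,(a,b,c,d) in [("top",(355,160,415,220)),("side",(270,80,340,190))]:
    z=np.load(n+"0.npz"); P=cloud(z["d"],z["K"],z["c"])
    Q=P[b:d,a:c].reshape(-1,3); 
    near=(np.hypot(Q[:,0]-570,Q[:,1]+214)<60)
    for lo,hi in [(100,170),(145,170),(5,12)]:
        m=near&(Q[:,2]>lo)&(Q[:,2]<hi) if lo>50 else (np.hypot(Q[:,0]-570,Q[:,1]+214)<90)&(Q[:,2]>lo)&(Q[:,2]<hi)
        q=Q[m][:,:2].astype(np.float32)
        if lo==5: 
            print(n,"base rect",cv2.minAreaRect(q)); continue
        c0,l=kmeans2(q,q[[q[:,1].argmin(),q[:,1].argmax()]],minit="matrix")
        print(n,lo,c0.round(1),np.bincount(l),"mid",c0.mean(0).round(1),"ang",np.degrees(np.arctan2(*(c0[1]-c0[0])[::-1])).round(1)-90,[ (np.array(cv2.minAreaRect(q[l==i])[0]).round(1),np.round(cv2.minAreaRect(q[l==i])[1],1)) for i in (0,1)])
print(shift([570,-214,260]))
E
```

```text
18.700000000000003 {'mtx': array([[296.12874614,   0.        , 322.66676724],
       [  0.        , 296.12874614, 199.25292769],
       [  0.        ,   0.        ,   1.        ]]), 'mount': array([[ 9.99999252e-01, -8.73540188e-04,  8.56114579e-04,
         9.42819106e-02],
       [ 6.14615211e-04,  9.64041271e-01,  2.65751860e-01,
        -6.73799372e+01],
       [-1.05747472e-03, -2.65751135e-01,  9.64041086e-01,
        -1.42183745e+02],
       [ 0.00000000e+00,  0.00000000e+00,  0.00000000e+00,
         1.00000000e+00]])}
top 100 [[ 579.9 -234.9]
 [ 557.6 -190.5]] [53 47] mid [ 568.8 -212.7] ang 26.699997 [(array([ 580.6, -236.8]), array([19. , 13.8])), (array([ 558.2, -192.1]), array([19.9, 12. ]))]
top 145 [[ 581.1 -236.8]
 [ 558.5 -192.3]] [30 29] mid [ 569.8 -214.6] ang 26.900002 [(array([ 580.8, -237.5]), array([18.5, 12.7])), (array([ 558.8, -191.8]), array([18.7, 11.8]))]
top base rect ((572.7777099609375, -211.51065063476562), (170.20957946777344, 137.13809204101562), 56.60502243041992)
side 100 [[ 582.  -235.6]
 [ 559.6 -190.6]] [128 130] mid [ 570.8 -213.1] ang 26.5 [(array([ 582. , -237.7]), array([20. , 15.5])), (array([ 558.9, -192.5]), array([20. , 15.6]))]
side 145 [[ 581.6 -237.4]
 [ 559.6 -192.3]] [34 38] mid [ 570.6 -214.9] ang 26.0 [(array([ 582.8, -238.1]), array([18., 14.])), (array([ 559.5, -193. ]), array([19.2, 14.5]))]
side base rect ((571.6882934570312, -217.6893310546875), (140.4016876220703, 143.8771514892578), 57.411285400390625)
[28.877 50.761 -2.866]
```

Request:
move_arm([
  [3,4,-1,0,0,0,126],
  [6,8.5,-2,0,0,0,126],
  [9,13.5,-3,0,0,-4,126],
  [12,18.5,-3.9,0,0,-8,126],
  [15,23.5,-3.9,0,0,-13.4,126],
  [18,28.5,-3.9,0,0,-13.4,126],
  [20,33.5,-3.9,0,0,-13.4,126],
  [22.5,38.5,-3.9,0,0,-13.4,126],
  [25,43.5,-3.9,0,0,-13.4,126],
  [27,47.5,-3.9,0,0,-13.4,126],
  [28.9,50.8,-3.9,0,0,-13.4,126],
  [28.9,50.8,-3.9,0,0,-13.4,126],
  [28.9,50.8,-3.9,0,0,-13.4,126],
])

```text
clock: 2.52
position: [570.0, -213.8, 270.2]
ee_rot: [0.527, 0.85, -0.0, -0.0]
contact_force: [-0.3, 0.2, -0.4]
gripper_width: 43.1
```

```bash
python3 - <<'E'
from h import *
img,d,K,c=cam("wrist"); cv2.imwrite("pics/w1.png",img); np.savez("w1.npz",img=img,d=d,K=K,c=c)
print([(r["score"],r["uv"]) for r in arm.tip_of("handle_grip","wrist")])
P=cloud(d,K,c); Q=P.reshape(-1,3)
from scipy.cluster.vq import kmeans2
for lo,hi in [(151,158),(140,158)]:
    m=(np.hypot(Q[:,0]-570,Q[:,1]+214)<55)&(Q[:,2]>lo)&(Q[:,2]<hi)
    q=Q[m][:,:2].astype(np.float32)
    c0,l=kmeans2(q,q[[q[:,1].argmin(),q[:,1].argmax()]],minit="matrix")
    print(lo,np.bincount(l),c0.round(1),c0.mean(0),np.degrees(np.arctan2(*(c0[1]-c0[0])[::-1]))-90,[cv2.minAreaRect(q[l==i]) for i in (0,1)],np.median(Q[m][:,2]))
print(arm.read_state()["joints"])
E
```

```text
[(0.84, [319.7, 184.4])]
151 [260 265] [[ 579.3 -240.8]
 [ 556.8 -196.5]] [ 568.0548  -218.64725] 26.914162 [((579.56396484375, -241.060546875), (19.44456672668457, 11.783971786499023), 25.379566192626953), ((557.308837890625, -196.09690856933594), (19.71306037902832, 11.025373458862305), 27.914276123046875)] 153.25164690008086
140 [315 312] [[ 578.2 -240.8]
 [ 556.4 -197.1]] [ 567.3222  -218.93994] 26.497612 [((579.4680786132812, -240.89402770996094), (19.453691482543945, 12.09472942352295), 25.723817825317383), ((557.3257446289062, -196.28765869140625), (20.239749908447266, 11.801886558532715), 26.77931022644043)] 153.10202310579427
[-9.42426498e-02  3.33294686e-01  2.94840554e-02  8.42583681e-05
 -1.26694282e+00 -1.01788170e+00]
```

View pics/w1.png

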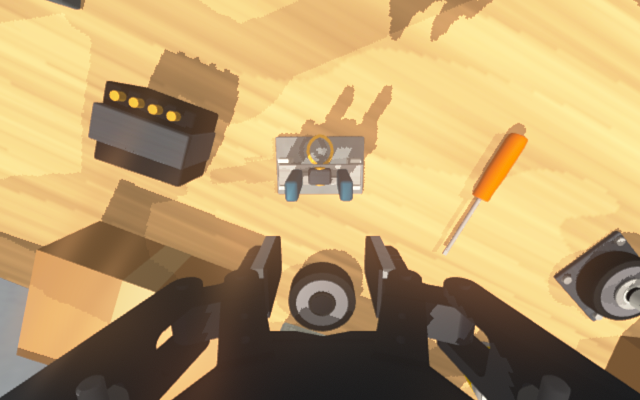

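Wrist view: pliers handles at (291,188) and (346,188), ring at (320,151) in the stand, image-down is tool +y. The wrist view differs from the fixed cameras by about 4 mm, so I go lower and look again.

Request:
move_arm([
  [-0.22,-0.2,3,0,0,0,0],
  [-0.22,-0.2,6,0,0,0,0],
  [-0.22,-0.2,8.5,0,0,0,0],
  [-0.22,-0.2,8.5,0,0,0,0],
  [-0.22,-0.2,8.5,0,0,0,0],
])

```text
clock: 3.25
position: [569.9, -217.4, 186.8]
ee_rot: [0.528, 0.849, 0.0, 0.001]
contact_force: [0.7, -0.5, 0.7]
gripper_width: 85.5
```

```bash
cat > w.py <<'E'
from h import *
import sys
n=sys.argv[1]
img,d,K,c=cam("wrist"); cv2.imwrite(f"pics/{n}.png",img); np.savez(f"{n}.npz",img=img,d=d,K=K,c=c)
s=arm.read_state(); print(s["position"],s["gripper_width"])
P=cloud(d,K,c); Q=(P.reshape(-1,3)-s["position"])@R.from_quat(s["ee_rot"]).as_matrix(); Z=P.reshape(-1,3)[:,2]
from scipy.cluster.vq import kmeans2
m=(np.hypot(Q[:,0],Q[:,1])<48)&(abs(Q[:,1])<16)&(Z>149)&(Z<157)&(abs(Q[:,0])<36)
q=Q[m][:,:2].astype(np.float32)
c0,l=kmeans2(q,q[[q[:,0].argmin(),q[:,0].argmax()]],minit="matrix")
print("tool frame",np.bincount(l),c0.round(1),c0.mean(0),np.degrees(np.arctan2(*(c0[1]-c0[0])[::-1])),[cv2.minAreaRect(q[l==i]) for i in (0,1)],np.median(Z[m]))
E
python3 w.py w2
```

```text
[ 570.17899707 -217.20230393  187.08343991] 85.59975260175749
tool frame [546 546] [[-25.   -3.2]
 [ 24.3  -3.4]] [-0.3362217 -3.3239093] -0.2585893 [((-25.30760955810547, -2.6081438064575195), (19.323280334472656, 12.117341995239258), 88.73457336425781), ((24.677352905273438, -2.635120391845703), (12.043953895568848, 19.742881774902344), 1.032606840133667)] 153.1632926624971
```

View pics/w2.png

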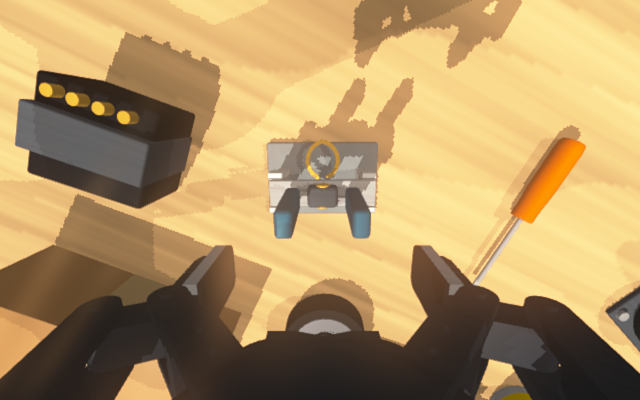

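Request:
move_arm([
  [0.05,-0.2,2,0,0,0,0],
  [0.05,-0.2,4.5,0,0,0,0],
  [0.05,-0.2,6.5,0,0,0,0],
  [0.05,-0.2,8.4,0,0,0,0],
  [0.05,-0.2,8.4,0,0,0,30],
  [0.05,-0.2,8.4,0,0,0,60],
  [0.05,-0.2,8.4,0,0,0,66],
  [0.05,-0.2,8.4,0,0,0,72],
  [0.05,-0.2,8.4,0,0,0,78],
  [0.05,-0.2,8.4,0,0,0,80],
  [0.05,-0.2,8.4,0,0,0,80],
])

```text
clock: 4.68
position: [568.9, -217.6, 103.4]
ee_rot: [0.527, 0.85, 0.0, 0.002]
contact_force: [0.0, -0.8, 6.7]
gripper_width: 58.7
```

```bash
python3 - <<'E'
from h import *
s=arm.read_state(); print(s["contact_force"],s["wrist_torque"],s["gripper_width"])
img,d,K,c=cam("wrist"); cv2.imwrite("pics/w3.png",img);np.savez("w3.npz",img=img,d=d,K=K,c=c)
img,d,K,c=cam("side"); a=img[80:190,260:350]; cv2.imwrite("pics/s3.png",cv2.resize(a,None,fx=5,fy=5,interpolation=cv2.INTER_CUBIC))
E
```

```text
[ 0.04727803 -0.78049399  6.72956055] [-0.40059395 -0.06119885  0.02541367] 58.715525740456286
```

View pics/w3.png

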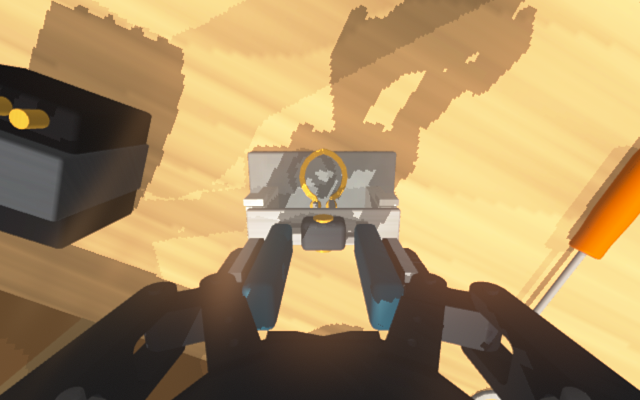

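View pics/s3.png

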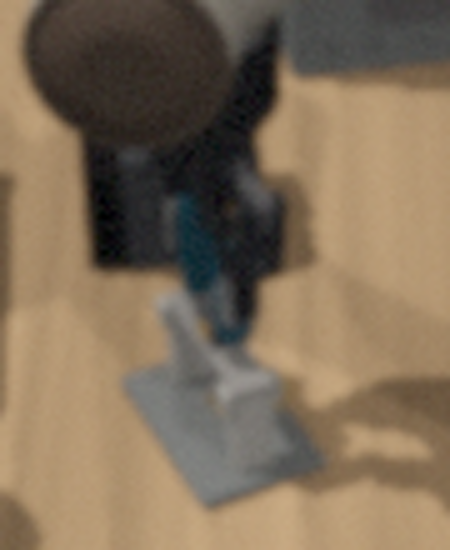

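The pads touch the handles at 58.7 mm, centred on them (wrist: handles at (270,280) and (380,280)). The +6.7 N is the forward swing of the closing pads dragging the handles down, so I raise slightly while squeezing.

Request:
move_arm([
  [0,0,-0.06,0,0,0,88],
  [0,0,-0.12,0,0,0,96],
  [0,0,-0.18,0,0,0,104],
  [0,0,-0.24,0,0,0,112],
  [0,0,-0.28,0,0,0,119],
  [0,0,-0.32,0,0,0,125],
  [0,0,-0.32,0,0,0,125],
  [0,0,-0.32,0,0,0,125],
])

```text
clock: 5.78
position: [568.9, -217.5, 105.9]
ee_rot: [0.527, 0.85, 0.0, 0.002]
contact_force: [1.8, -2.7, 6.3]
gripper_width: 43.8
```

```bash
python3 - <<'E'
from h import *
s=arm.read_state(); print(s["contact_force"],s["wrist_torque"],s["gripper_width"])
img,d,K,c=cam("wrist"); cv2.imwrite("pics/w4.png",img);np.savez("w4.npz",img=img,d=d,K=K,c=c)
E
```

```text
[ 1.84205932 -2.72871356  6.32650759] [-0.67583083 -0.38005564  0.01450836] 43.77897543085497
```

View pics/w4.png

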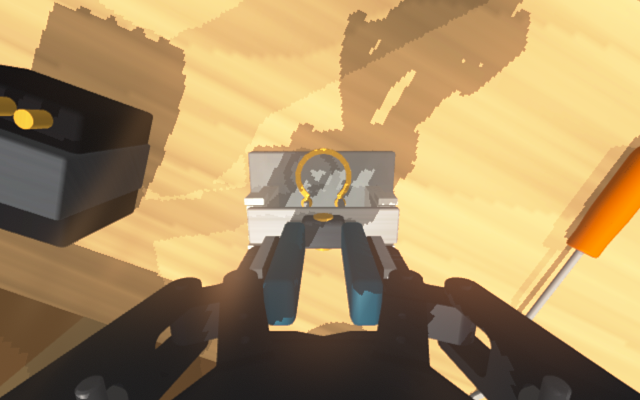

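Request:
move_arm([
  [0,0,-0.3,0,0,0,125],
  [0,0,-0.7,0,0,0,125],
  [0,0,-1.2,0,0,0,125],
  [0,0,-2.2,0,0,0,125],
  [0,0,-3.7,0,0,0,125],
  [0,0,-5.5,0,0,0,125],
  [0,0,-7.5,0,0,0,125],
  [0,0,-9,0,0,0,125],
  [0,0,-10,0,0,0,125],
  [0,0,-10,0,0,0,125],
])

```text
clock: 7.08
position: [567.8, -217.1, 205.4]
ee_rot: [0.527, 0.85, 0.0, 0.001]
contact_force: [-0.1, -1.0, -2.5]
gripper_width: 43.9
```

```bash
python3 - <<'E'
from h import *
s=arm.read_state(); print(s["contact_force"],s["wrist_torque"],s["gripper_width"],s["joints"])
img,d,K,c=cam("wrist"); cv2.imwrite("pics/w5.png",img);np.savez("w5.npz",img=img,d=d,K=K,c=c)
img,d,K,c=cam("side"); a=img[60:190,230:360]; cv2.imwrite("pics/s5.png",cv2.resize(a,None,fx=4,fy=4,interpolation=cv2.INTER_CUBIC))
# target: current ring pose estimate
Rm=R.from_quat(s["ee_rot"]).as_matrix(); print(Rm.round(4))
print(shift([531.5,253.2,205]))
E
```

```text
[-0.14845668 -1.03228654 -2.48302963] [-0.01912886  0.00078858 -0.03462199] 43.85790892600339 [-9.91310871e-02  3.73686227e-01 -7.62570458e-02 -5.31922555e-06
 -1.11923734e+00 -1.01204039e+00]
[[-4.436e-01  8.962e-01  1.600e-03]
 [ 8.962e-01  4.436e-01 -2.000e-04]
 [-9.000e-04  1.400e-03 -1.000e+00]]
[43.708 17.658 -0.085]
```

View pics/w5.png

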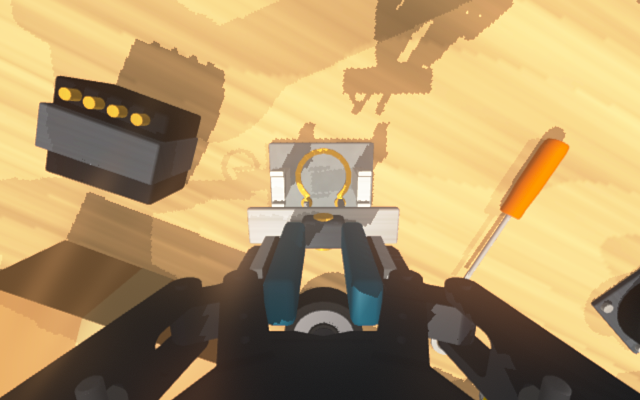

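View pics/s5.png

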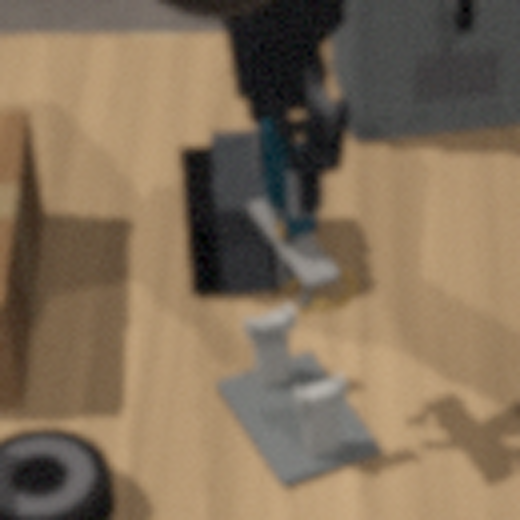

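Lifted clean: the ring is round at wrist (323,177), weight is 2.5 N, and the stand is empty. Next I carry it over the axle.

Request:
move_arm([
  [1,0.45,0,0,0,0,125],
  [3,1.35,0,0,0,0,125],
  [6,2.7,0,0,0,0,125],
  [9.5,4.3,0,0,0,0,125],
  [13.5,6.1,0,0,0,0,125],
  [17.5,7.9,0,0,0,0,125],
  [21.5,9.7,0,0,0,0,125],
  [25.5,11.5,0,0,0,0,125],
  [29.5,13.3,0,0,0,0,125],
  [33.5,15.2,0,0,0,0,125],
  [37,16.7,0,0,0,0,125],
  [40,18.1,0,0,0,0,125],
  [42.3,19.1,0,0,0,0,125],
  [43.5,19.7,0,0,0,0,125],
  [43.8,19.8,0,0,0,0,125],
  [43.8,19.8,0,0,0,0,125],
  [43.8,19.8,0,0,0,0,125],
])

```text
clock: 9.3
position: [550.7, 262.4, 204.6]
ee_rot: [0.528, 0.849, -0.0, -0.0]
contact_force: [-0.6, 0.2, -2.4]
gripper_width: 43.9
```

```bash
cat > ring.py <<'E'
from h import *
import sys
n=sys.argv[1]
s=arm.read_state(); print(s["clock"],s["position"].round(1),s["contact_force"].round(1),s["gripper_width"])
img,d,K,c=cam("wrist"); cv2.imwrite(f"pics/{n}.png",img);np.savez(f"{n}.npz",img=img,d=d,K=K,c=c)
P=cloud(d,K,c)
print("axle_top",[(r["score"],r["uv"]) for r in arm.tip_of("axle_top","wrist")][:2],"ring",[(r["score"],r["uv"]) for r in arm.tip_of("pliers","wrist")][:2])
roi=np.s_[120:245,250:400]
cv2.imwrite(f"pics/{n}c.png",cv2.resize(img[roi],None,fx=5,fy=5,interpolation=cv2.INTER_CUBIC))
im=img.astype(int); Q=(P-s["position"])@R.from_quat(s["ee_rot"]).as_matrix()
br=(im[...,2]-im[...,0]>70); br2=np.zeros_like(br); br2[roi]=br[roi]
zr=float(sys.argv[2])
m=br2&(abs(P[...,2]-zr)<10)
p=P[m]; print("brass n",m.sum(),"z",np.median(p[:,2]) if len(p) else None)
def circ(q):
    A=np.c_[2*q,np.ones(len(q))]; x=np.linalg.lstsq(A,(q**2).sum(1),rcond=None)[0]; return x[:2],np.sqrt(x[2]+x[0]**2+x[1]**2)
cr,r=circ(p[:,:2]); 
for _ in range(5):
    e=np.abs(np.hypot(*(p[:,:2]-cr).T)-r); cr,r=circ(p[e<3][:,:2])
print("ring",cr.round(1),round(r,1),"tool",((np.append(cr,np.median(p[:,2]))-s["position"])@R.from_quat(s["ee_rot"]).as_matrix()).round(1))
for lo,hi in [(76,82),(46.5,52),(41,45)]:
    m=(P[...,2]>lo)&(P[...,2]<hi)&(np.hypot(P[...,0]-531.4,P[...,1]-253.2)<60)
    q=P[m][:,:2].astype(np.float32)
    if len(q)>10: print(lo,len(q),q.mean(0).round(1),"minEncl",cv2.minEnclosingCircle(q),np.median(P[m][:,2]).round(1))
E
python3 ring.py w6 119
```

```text
9.3 [550.7 262.4 204.6] [-0.6  0.2 -2.4] 43.93823193776697
axle_top [(0.67, [321.0, 168.2])] ring []
brass n 787 z 119.9468429162531
ring [530.  252.7] 20.1 tool [  0.4 -22.9  84.7]
76 550 [529.7 251.2] minEncl ((529.3419189453125, 251.2974395751953), 13.354015350341797) 77.5
46.5 694 [526.8 250. ] minEncl ((529.9110107421875, 251.35330200195312), 23.978151321411133) 48.7
41 4443 [525.1 248.8] minEncl ((529.7598266601562, 251.27938842773438), 48.602230072021484) 42.9
```

View pics/w6.png

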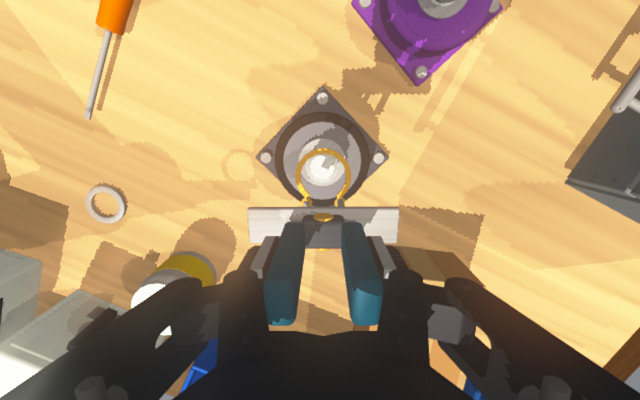

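Ring z is 119.9 at wrist (322,177). The axle stub is seen through it at (321,168). In the wrist frame the stub centre is (529.7,251.3) at three heights and the ring centre is (530.0,252.7). I correct that and go down to just above the stub.

Request:
move_arm([
  [-0.05,-0.04,0.7,0,0,0,125],
  [-0.1,-0.09,1.7,0,0,0,125],
  [-0.1,-0.09,2.6,0,0,0,125],
  [-0.1,-0.09,3.2,0,0,0,125],
  [-0.1,-0.09,3.2,0,0,0,125],
  [-0.1,-0.09,3.2,0,0,0,125],
])

```text
clock: 10.2
position: [550.5, 262.2, 172.8]
ee_rot: [0.527, 0.85, 0.0, 0.0]
contact_force: [0.7, 1.4, -2.3]
gripper_width: 43.9
```

```bash
python3 ring.py w7 88; python3 - <<'E'
from h import *
img,d,K,c=cam("side"); a=img[240:350,260:370]; cv2.imwrite("pics/s7.png",cv2.resize(a,None,fx=5,fy=5,interpolation=cv2.INTER_CUBIC))
E
```

```text
10.2 [550.5 262.2 172.8] [ 0.7  1.4 -2.3] 43.94419064440168
axle_top [(0.73, [320.9, 172.6])] ring [(0.54, [322.5, 169.3]), (0.25, [94.0, 23.7])]
brass n 777 z 88.03304570766298
ring [529.9 252.5] 20.1 tool [  0.4 -22.9  84.7]
76 708 [529.4 251.1] minEncl ((529.517578125, 251.69175720214844), 13.328132629394531) 77.5
46.5 692 [527.1 250.7] minEncl ((529.81640625, 251.262451171875), 23.964439392089844) 48.7
41 5207 [522.7 247.7] minEncl ((529.6283569335938, 251.17237854003906), 48.54313659667969) 42.9
```

View pics/w7c.png

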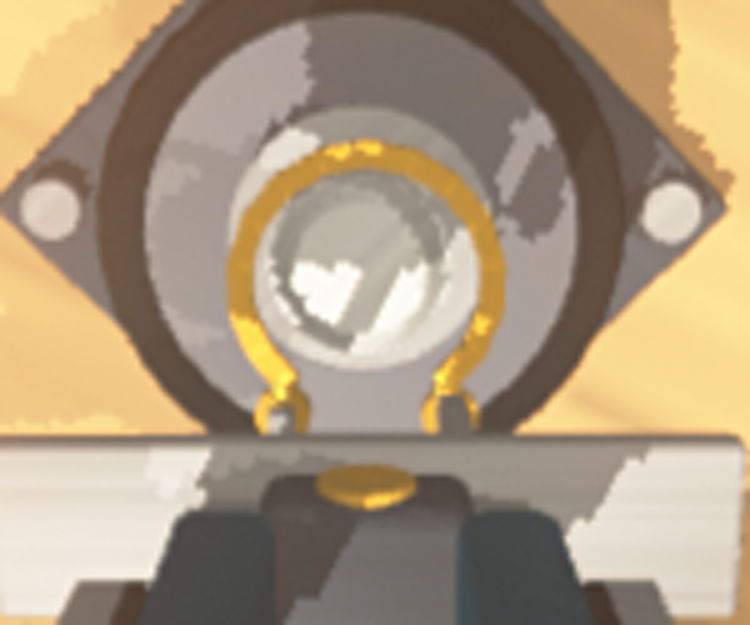

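View pics/s7.png

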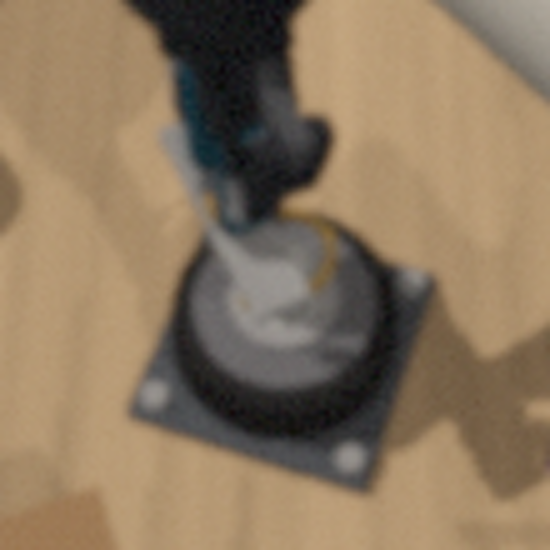

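Lateral error is under 1.2 mm against 3 mm clearance, and the ring mid is at about z=87. I correct and slide down in two stages.

Request:
move_arm([
  [-0.06,-0.08,0.1,0,0,0,125],
  [-0.06,-0.08,0.3,0,0,0,125],
  [-0.06,-0.08,0.6,0,0,0,125],
  [-0.06,-0.08,0.9,0,0,0,125],
  [-0.06,-0.08,1.2,0,0,0,125],
  [-0.06,-0.08,1.4,0,0,0,125],
  [-0.06,-0.08,1.5,0,0,0,125],
  [-0.06,-0.08,1.5,0,0,0,125],
])

```text
clock: 11.4
position: [549.9, 261.2, 157.5]
ee_rot: [0.527, 0.85, -0.0, -0.0]
contact_force: [0.2, -0.8, -1.4]
gripper_width: 43.7
```

```bash
python3 ring.py w8 73
```

```text
11.4 [549.9 261.2 157.5] [ 0.2 -0.8 -1.4] 43.741260403269806
axle_top [(0.58, [323.6, 179.8]), (0.35, [172.4, 296.7])] ring []
brass n 780 z 72.70804029589004
ring [529.1 251.4] 20.1 tool [  0.4 -22.9  84.8]
76 840 [530.5 251.4] minEncl ((536.2432861328125, 253.42213439941406), 19.63941192626953) 77.6
46.5 621 [525.5 249.7] minEncl ((529.9053955078125, 251.2657928466797), 23.97551918029785) 48.7
41 5557 [520.7 246.9] minEncl ((529.6012573242188, 251.21083068847656), 48.450313568115234) 42.9
```

View pics/w8c.png

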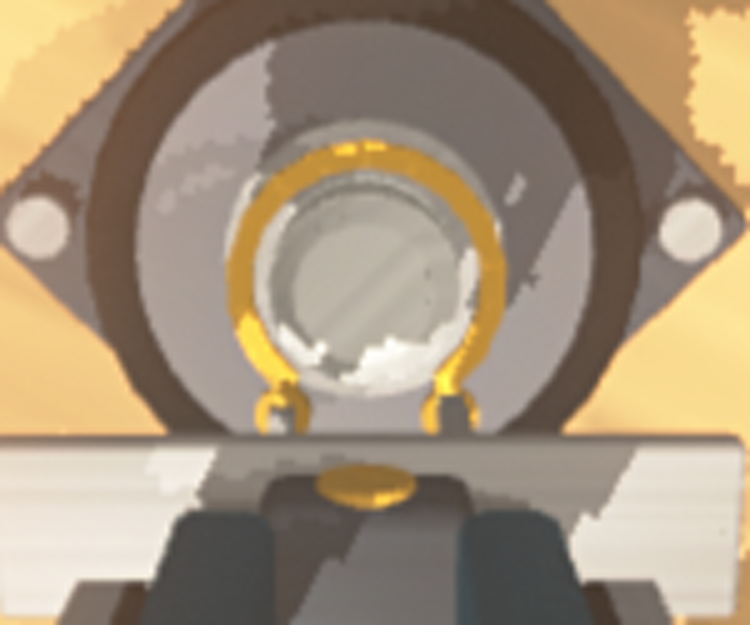

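The ring is round the stub, centred within about 0.5 mm, with no contact force. I go down the last 17.6 mm.

Request:
move_arm([
  [0,0.03,0.1,0,0,0,125],
  [0,0.03,0.3,0,0,0,125],
  [0,0.03,0.6,0,0,0,125],
  [0,0.03,0.9,0,0,0,125],
  [0,0.03,1.2,0,0,0,125],
  [0,0.03,1.5,0,0,0,125],
  [0,0.03,1.68,0,0,0,125],
  [0,0.03,1.76,0,0,0,125],
  [0,0.03,1.76,0,0,0,125],
  [0,0.03,1.76,0,0,0,125],
])

```text
clock: 12.8
position: [550.2, 261.4, 140.1]
ee_rot: [0.527, 0.85, 0.0, 0.0]
contact_force: [0.7, 0.2, -1.5]
gripper_width: 43.8
```

```bash
python3 ring.py w9 55; python3 - <<'E'
from h import *
img,d,K,c=cam("side"); a=img[240:350,260:370]; cv2.imwrite("pics/s9.png",cv2.resize(a,None,fx=5,fy=5,interpolation=cv2.INTER_CUBIC))
img,d,K,c=cam("top"); cv2.imwrite("pics/t9.png",img)
E
```

```text
12.8 [550.2 261.4 140.1] [ 0.7  0.2 -1.5] 43.81696865562554
axle_top [(0.57, [318.9, 185.0])] ring []
brass n 750 z 55.284873514351005
ring [529.7 251.6] 20.3 tool [  0.4 -22.7  84.8]
76 935 [529.4 251.2] minEncl ((531.4365844726562, 256.0750732421875), 18.11973762512207) 77.5
46.5 648 [523.9 247.9] minEncl ((529.8950805664062, 251.27867126464844), 24.05303382873535) 48.8
41 6102 [518.7 245.8] minEncl ((529.837890625, 251.13424682617188), 48.5026969909668) 42.9
```

View pics/w9c.png

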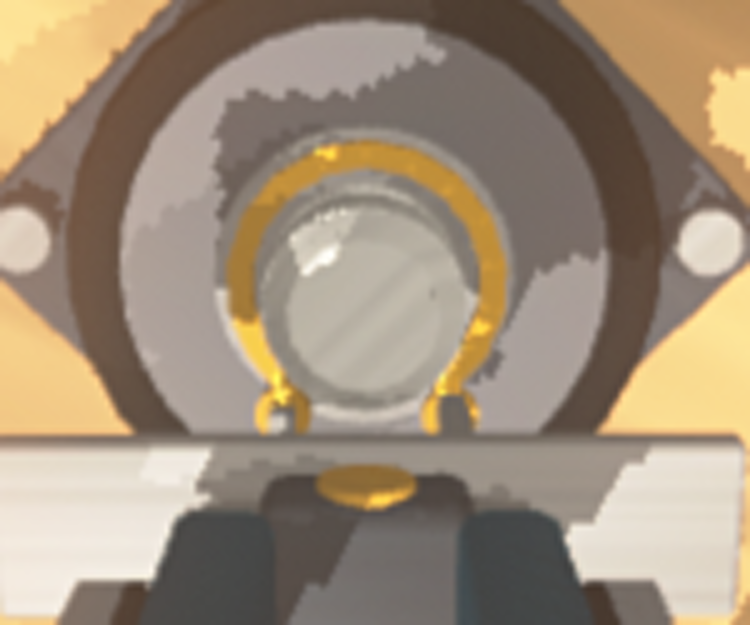

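View pics/s9.png

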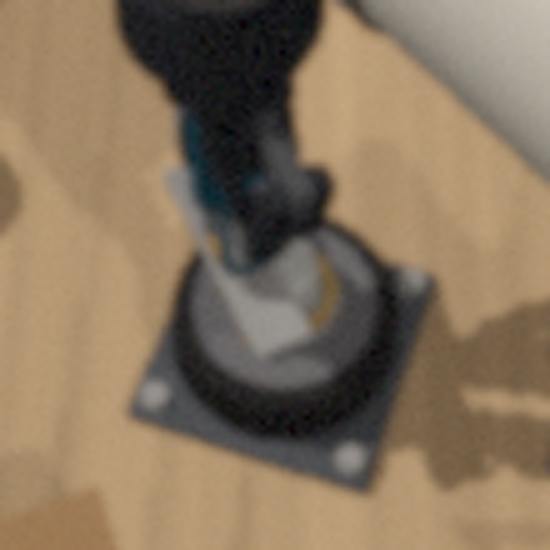

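View pics/t9.png

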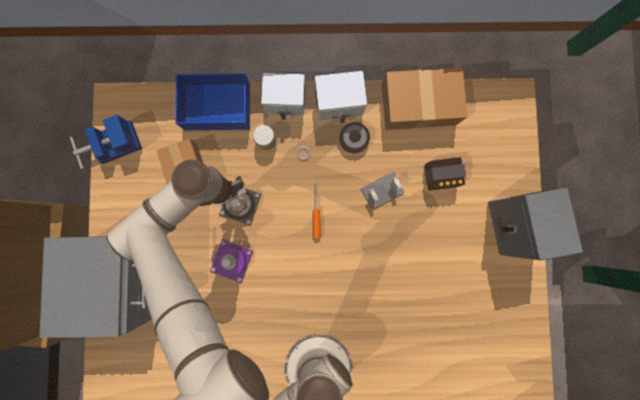

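Request:
move_arm([
  [0,0,0,0,0,0,125],
  [0,0,0,0,0,0,125],
  [0,0,0,0,0,0,125],
  [0,0,0,0,0,0,125],
])

```text
clock: 13.55
position: [550.1, 261.3, 139.9]
ee_rot: [0.527, 0.85, -0.0, -0.0]
contact_force: [-0.5, 0.3, -1.5]
gripper_width: 44.0
```

```bash
python3 ring.py w10 55; python3 - <<'E'
from h import *
for i in range(4):
    arm.get_image("top"); s=arm.read_state(); print(s["contact_force"].round(2),s["wrist_torque"].round(3))
E
```

```text
13.55 [550.1 261.3 139.9] [-0.5  0.3 -1.5] 44.0242290215963
axle_top [(0.91, [318.8, 183.9])] ring []
brass n 745 z 55.11901491630152
ring [529.6 251.6] 20.3 tool [  0.4 -22.6  84.8]
76 946 [529.5 251.1] minEncl ((531.8466796875, 255.60462951660156), 18.38707160949707) 77.5
46.5 650 [523.9 247.8] minEncl ((529.8755493164062, 251.27874755859375), 24.022130966186523) 48.7
41 6079 [518.7 245.8] minEncl ((529.6927490234375, 251.24351501464844), 48.44157791137695) 42.9
[-0.03 -0.18 -2.47] [-0.004  0.    -0.002]
[-0.04 -0.47 -2.56] [ 0.015 -0.015  0.056]
[ 0.44  0.25 -1.93] [ 0.035 -0.006 -0.035]
[-0.64  0.5  -1.53] [-0.012 -0.057 -0.019]
```

The force is sensor noise around the free weight (−1.5 to −2.6 N, negligible torque), so nothing else carries the pliers. I hand in the job.

```bash
python3 -c "
from bench import arm
print(arm.job_done()); print(arm.read_state()['gripper_width'])"
```

```text
the job is handed in; nothing more can be done
None
the job is handed in; nothing more can be done
```

I squeezed the pliers to about 44 mm, lifted them straight out of the stand and carried them over the screwdriver. I then slid the open ring down over the dark-plate axle in checked stages and handed the job in at about 14 s, still holding the pliers squeezed. No verdict is reported.

**Last checks:**
- **Height:** the ring's middle is at z ≈ 54 mm; its top face is 6.4 mm above the washer against 6.5 mm nominal.
- **Centring:** the ring is within about 0.5 mm of the axle's axis, with 3 mm of clearance.
- **Opening:** the faces were 43.8–44.0 mm apart, so each handle was in by about 0.009 m. The ring was not overstretched.
- **Force:** the wrist reading showed only the pliers' weight, scattered between −1.5 and −2.6 N, with almost no torque.
- **Bystanders:** the last top picture showed no visible change in the bystanders in view. The arm covers part of the small carton, so I could not check that one fully.

**Disagreement:** the wrist camera and the fixed cameras differed by about 2–4 mm in world position. I used relative measurements within the wrist camera for the final alignment.

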